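Lock a drawer front into the gluing jig with the spring key

TASK

Lay the loose mahogany drawer front, pull upwards, flat and square in the bottom of the gluing jig's pocket and let go of it. Then take the steel key from its rest, push it into the jig's lock past the stiff pins until its collar is fully home, and turn it a quarter turn clockwise (seen from above) so that the brass tongue swings over the front. The lock springs back, so finish while still gripping the key and holding it turned; leave the chest, bathtub, plane and tin where they are.

Things in the scene. Friction and masses are not known exactly. Their poses are not given: they have to be found in the camera images.
- front_pull (a point): Centre of the brass bar pull on the loose mahogany drawer front (70 g; board 46 (x) x 80 (y) x 10 mm, lying flat on the desk, pull up). The pull stands mid-board, 8 mm thick (x), 34 long (y), 18 tall; this point is 19 mm above the board's underside, 9 mm above its upper face. z up. A half turn about z makes no difference.
- pocket (a point): Centre of the floor of the jig's pocket, 10 mm above the desk; axes are the jig's, z up. Pocket 49 (x) x 83 (y) mm, 6 mm deep, top 3 mm of its edges chamfered, in an aluminium frame 77 x 109 mm. Seated, the front's 80 mm side lies along y, its underside on the floor, its upper face 4 mm above the rim.
- jig: The gluing jig, fixed to the desk: plywood base 90 (x) x 170 (y) x 10 mm with the pocket and, beside it, the lock. Pocket centre at y = -35 mm, lock axis at y = +37 mm from this origin (underside, z up). Lock: steel top plate 40 x 36 mm, 10 mm thick, its top 40 mm above the desk, fixed; the brass plug turns below it.
- keyhole (a point): Mouth of the keyway, level with the lock's top plate, on the lock's axis; jig's axes. Slot 16.5 (x) x 8 mm (y), straight down, top 3 mm chamfered. 5 mm down, two spring pins stick in from the slot's narrow ends: 6 N to push past if well centred, up to 18 N if rubbing; wiggling helps. The plug below has the same slot, so the key can turn only when fully down. It turns clockwise seen from above.
- key_bow (a point): Centre of the key's bow (flat grip): 26 wide (x), 8 thick (y), 24 mm tall; pinch across its thickness. Steel key, 60 g, upright in its rest. Below: collar 22 mm across, 3 thick, underside 15 mm below this point; round neck 6 across, 14 long; flat blade 14 wide (x), 6 thick (y), 14 long, tapered tip 43 mm below this point. z up; half turn alike. Home: collar lies on the lock's top plate.
- key_shoulder (a point): Centre of the underside of the key's collar, on the key's axis, 15 mm below the centre of the bow; same axes.
- stand: The key's rest: fixed wooden block 60 (x) x 50 (y) x 34 mm (z) with an upright slot 16.5 (x) x 9 mm (y), in which the key's blade stands; the key's collar rests on its top. Origin: centre of its underside.
- lock (a joint): Turn of the plug and its brass tongue (44 mm from axis to end, 12 wide, underside 3 mm above a seated front): 0 at rest, tongue along jig +x; grows clockwise from above; at 1.57 tongue along jig -y, over the front's edge; stop at 1.62. A spring turns it back, 0.02 N m at 0 to 0.09 at 1.57. The key has about 0.15 rad of play in it: the plug lags by that.
- chest: Mahogany miniature chest of drawers, 78 x 108 x 123 mm, one drawer front missing; bystander. Origin: centre of its underside.
- bathtub: Cream ceramic miniature bathtub, 62 x 120 x 50 mm, 69 mm at its tap; bystander. Origin: centre of its underside.
- plane: Steel miniature hand plane, 26 x 95 mm, about 45 mm tall; bystander. Origin: centre of its underside.
- tin: Round open tin 72 mm across, 24 mm tall, with brass drawer pulls in it; bystander. Origin: centre of its underside.
Mind the look-alikes: they are no part of the job. What is shaped like the part that bears front_pull but orange or turquoise is not meant. What is meant by the jig is not green, and is the smaller of those in its own colour.

How it is judged:
On the way, in this order (a step that is already met when the one before it is completed fails the run):
1. the drawer front lies flat and square in the bottom of the pocket, let go, lock not turned (horizontal distance between front_pull and pocket below 0.004 m and z of front_pull in the frame of pocket below 0.021 m and angle between front_pull's own z axis and vertical below 0.05 rad and angle between the y axis of front_pull and the y axis of pocket, either way round below 0.08 rad and contact force between the fingers and front below 0.3 N and value of joint lock below 0.2 rad), for 0.2 s.
2. the key is in the lock with its collar home on the top plate (horizontal distance between key_shoulder and keyhole below 0.004 m and z of key_shoulder in the frame of keyhole below 0.003 m and angle between key_bow's own z axis and vertical below 0.12 rad), for 0.1 s.
At the end, for the whole second after the job is handed in: Lock turned over 1.25 rad (of 1.57), held by fingers gripping the key (over 3 N), key upright, collar within 3 mm of the top plate; the front untouched in the pocket, within 2 mm of its floor, 4 mm of its centre, 0.05 rad of level, 0.08 rad of square (all of step 2 and value of joint lock above 1.25 rad and contact force between the fingers and key above 3 N and horizontal distance between front_pull and pocket below 0.004 m and z of front_pull in the frame of pocket below 0.021 m and angle between front_pull's own z axis and vertical below 0.05 rad and angle between the y axis of front_pull and the y axis of pocket, either way round below 0.08 rad and contact force between the fingers and front below 0.3 N); the arm keeps its last pose, push and grip.
It fails at once if the chest, bathtub, plane or tin is moved by more than 20 mm (distance of any of chest, bathtub, plane, tin from where it was at the start of the episode above 0.02 m).
It also fails if it takes over 64 s, if anything falls off the work surface, if the arm or the gripper's body presses on something with over 40 N, if the wrist force passes 120 N, or if a joint passes its speed limit or range.

ROBOT

A 6-joint arm with a two-finger parallel gripper is mounted at the origin on the work surface. World frame = base frame: x ahead of the robot, y to its left, z up, the work surface at z = 0. Lengths are in m, angles in rad, forces in N, time in s.
With the tool pointing down it reaches from about 0.25 to 0.725 m from the base axis. Payload 4 kg.
Tool frame: the origin (TCP) lies midway between the tips of the shut fingers; the grasp point (between the pads) lies 19 mm behind it (bot.grip_point_offset is the distance from the TCP to the grasp point, in m); z points along the fingers, y is the line along which they close (so a half turn about z gives the same grasp; the last joint's range is limited). The gripper opens to 85 mm and grips with 20 to 120 N. Pads are 22 mm wide; open, the fingers measure 114 mm over their backs; the gripper's body (76 mm by 85 mm) begins 54 mm behind the grasp point. The pads swing forward as they close: fully open they stand 13 mm farther back than shut.
Start: joints at [1.272, 0.241, 0.005, 1.335, 0, 1.571], TCP at [0.147, 0.478, 0.231] pointing down, gripper open.
Joint ranges: [-2.72, 2.72], [-1.05, 1.87], [-1.09, 1.28], [-1.99, 2.15], [-1.42, 1.44], [-3.14, 3.14]. Speed limits (rad/s): [2.79, 2.79, 3.14, 3.14, 3.14, 3.14].

INTERFACE

Orientations are given as a unit quaternion [x, y, z, w].
In Python, from workcell import bot gives the robot as it stands.
- The arm moves only by the tool step_arm, never from a script. Its argument "targets" is text: rows parted by semicolons, each of 7 numbers parted by spaces: the opening, from -1 (shut) to 1 (fully open), so that 0 is half open, then the shift along the world's x, y, z normalised to -1 to 1, where 1 is 0.5 m, then the turn, a rotation vector about the world's x, y, z normalised to -1 to 1, where 1 is pi/4 rad. In form: gripper x y z wx wy wz; .... A call has 1 to 10 rows; each row is the pose to reach, as a shift and turn from the pose commanded when the call began; what a row does not reach only later rows make up. A row lasts 1/12 s, in which the tool goes at most 41.7 mm and 7.16 degrees, less where a joint would pass 70% of its speed; a pose out of reach is approached as far as the arm can. A call with a number of a shift or a turn outside -1 to 1 is refused whole. A call with a gripper value outside its range is refused whole. The fingers move at their own pace and stop on an object; the grip force is fixed at half the most. Time passes only in rows, so rows that repeat a pose let the fingers close. It gives the time, the measured TCP pose, the force, the opening and the grip force at its end, in the units of the state.
- bot.get_obs(): the state, without advancing time (a new reading comes with each control period).
- bot.camera(name): name is "side" or "top"; returns the picture (384x512x3 uint8, red, green, blue); there is no depth.
- bot.camera_info(name): a dict with "vertical_fov" (degrees; the focal length in pixels is half the picture's height over the tangent of half this angle, whatever the lens; pixels are square), "cx", "cy" (the principal point, pixels), "D" ([k1, k2, p1, p2, k3] as OpenCV has them; the pictures are not rectified), "pose" (4x4, takes a point from camera to world coordinates). Camera axes: x right, y up, looking along -z (the intrinsics and any distortion apply to the point x, -y, -z); pixel columns grow to the right and rows downward; lengths in m; the calibration is good to about 2 mm. A picture is of the moment at which its call begins. camera_info takes no time and is no camera call.
- bot.job_done(): hands the job in; it is judged then, once.
The state is a dict: "clock": time; "joint_pos": joint angles; "joint_vel": joint speeds; "tau": joint torques, N m; "eef_pos": TCP position; "tool_rot": TCP orientation; "ft_force": force on the tool from outside, world axes, zero at the start; "ft_torque": the same for the moment, N m; "grip_width": finger opening in m; "grasp_force": force on a finger pad.
Only numpy, scipy, OpenCV 4.12 (cv2) and the standard library are available. Lean on these libraries where they do the work, as an engineer would, in place of code of your own. Each camera call takes 0.05 s, during which the arm holds its last target. There are 200 camera calls.

## Working session

There is one attempt and no reset: what is moved stays moved. The work goes in short steps, Python scripts to look and compute and a tool call to move; the robot and the scene stay as the last step left them, time stands still between calls to the robot, and variables do not carry over. Pictures are saved under pics/ and viewed, at most 10 in all, crops included, and the job is handed in when it is done.

Besides the shell and the picture viewer there is one more tool, called after "Request:" in YAML: its name, and indented under it one key for each argument. step_arm: Moves the arm, as the interface text tells. Scaled input: -1 to 1 covers 0.5 m each way for a shift and pi/4 rad each way for a turn. Its arguments: {"type":"object","properties":{"targets":{"type":"string"}},"required":["targets"]}

```bash
ls; mkdir -p pics; python3 - <<'E'
from workcell import bot
import cv2,pickle
for n in("top","side"):
    im=bot.camera(n); cv2.imwrite(f"pics/{n}0.png",cv2.resize(im[:,:,::-1],(800,600),interpolation=cv2.INTER_CUBIC)); cv2.imwrite(f"{n}0_raw.png",im[:,:,::-1])
    print(n,bot.camera_info(n))
print(bot.get_obs(),bot.grip_point_offset)
E
```

```text
pics
top {'vertical_fov': 48.13360725222671, 'cx': 251.71670073927066, 'cy': 200.74015129842556, 'D': array([-0.04599859,  0.        ,  0.        ,  0.        ,  0.        ]), 'pose': array([[ 0.02433383,  0.99410115, -0.10569184,  0.34327947],
       [-0.99968697,  0.02358197, -0.00835776,  0.02964657],
       [-0.00581604,  0.10586214,  0.99436381,  1.41370854],
       [ 0.        ,  0.        ,  0.        ,  1.        ]])}
side {'vertical_fov': 55.69000064780004, 'cx': 254.9965453089908, 'cy': 192.11903878868648, 'D': array([0.004883, 0.      , 0.      , 0.      , 0.      ]), 'pose': array([[ 0.99525854,  0.04653486, -0.08541048,  0.39429401],
       [-0.0952248 ,  0.64508287, -0.75815587, -0.89240476],
       [ 0.01981616,  0.7626943 ,  0.64645551,  0.83227416],
       [ 0.        ,  0.        ,  0.        ,  1.        ]])}
{'clock': 0.1, 'joint_pos': array([ 1.27198671e+00,  2.41321191e-01,  3.86460951e-03,  1.33522865e+00,
       -2.05538720e-05,  1.57084088e+00]), 'joint_vel': array([ 0.00030782, -0.00078486,  0.00180724,  0.00127493, -0.00173782,
        0.00124467]), 'tau': array([-1.44953528e-04, -3.73137760e+01,  2.53010434e+01,  1.08148536e-02,
        1.03764302e-05,  1.20575319e-05]), 'eef_pos': array([0.14702826, 0.47729301, 0.23051237]), 'tool_rot': array([ 1.48871550e-01,  9.88856091e-01, -9.35464783e-04, -1.30398241e-04]), 'ft_force': array([0.88110336, 0.77960277, 0.68842228]), 'ft_torque': array([-0.03950645, -0.01300388, -0.00577837]), 'grasp_force': 0.0, 'grip_width': 0.08547732427962251} 0.0187
```

View pics/top0.png

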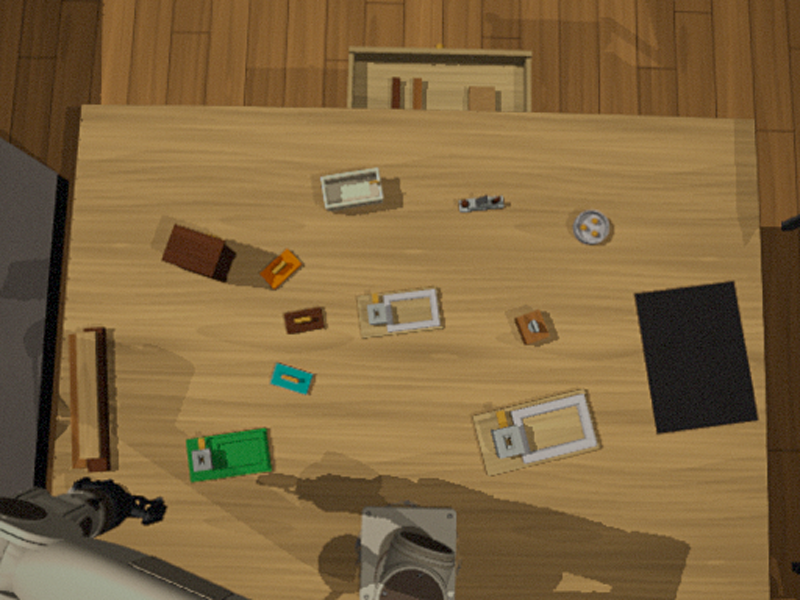

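View pics/side0.png

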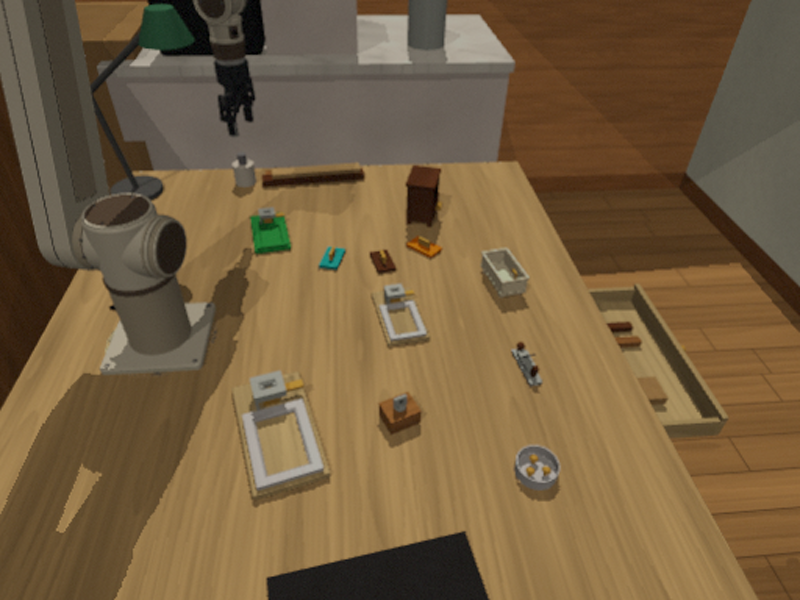

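The top view, in 800x600 pixels, shows the mahogany front at (304,320), the real jig at (400,313) with its lock at (378,312), and the key stand at (535,327). The larger jig, the green jig and the orange and turquoise fronts are decoys. Next I'll zoom in and build a sub-pixel model fit.

```bash
cat > h.py <<'E'
import numpy as np,cv2
from scipy.optimize import minimize
from workcell import bot
S=8
INFO={n:bot.camera_info(n) for n in("top","side")}
def proj(n,P):
    i=INFO[n];T=np.linalg.inv(i["pose"]);p=np.atleast_2d(P)@T[:3,:3].T+T[:3,3]
    f=192/np.tan(np.radians(i["vertical_fov"]/2));K=np.array([[f,0,i["cx"]],[0,f,i["cy"]],[0,0,1.]])
    return cv2.projectPoints(p*[1,-1,-1],np.zeros(3),np.zeros(3),K,i["D"])[0][:,0]
def ray(n,uv,z):  # pixel -> world point at height z
    r=minimize(lambda q:((proj(n,[[q[0]*.5,q[1]*.5,z]])[0]-uv)**2).sum(),[.6,0],method="Nelder-Mead",options=dict(xatol=1e-6,fatol=1e-8)).x
    return r*.5
def box(cx,cy,z0,sx,sy,sz): return (cx,cy,z0,sx,sy,sz)
def faces(b,cam,pose):
    cx,cy,z0,sx,sy,sz=b;x,y,z,a=pose;c,s=np.cos(a),np.sin(a)
    R=np.array([[c,-s,0],[s,c,0],[0,0,1]]);ctr=np.array([cx,cy,z0+sz/2]);h=np.array([sx,sy,sz])/2
    out=[]
    for ax,sg in((0,1),(0,-1),(1,1),(1,-1),(2,1)):
        n=np.zeros(3);n[ax]=sg;o=[i for i in range(3) if i!=ax]
        q=[]
        for u,v in((1,1),(1,-1),(-1,-1),(-1,1)):
            d=n*h;d=d.copy();d[o[0]]=u*h[o[0]];d[o[1]]=v*h[o[1]];q.append(R@(ctr+d)+[x,y,z])
        q=np.array(q);
        if (cam-q.mean(0))@(R@n)>0: out.append(q)
    return out
def labels(n,boxes,pose,roi):
    u0,v0,u1,v1=roi;L=np.zeros(((v1-v0)*S,(u1-u0)*S),np.uint8);k=1
    for b in boxes:
        for q in faces(b,INFO[n]["pose"][:3,3],pose):
            p=(proj(n,q)-[u0-.5,v0-.5])*S-.5
            cv2.fillPoly(L,[np.round(p*16).astype(np.int32)],k,shift=4);k+=1
    return L,k
def cost(n,im,boxes,pose,roi):
    u0,v0,u1,v1=roi;L,k=labels(n,boxes,pose,roi)
    A=np.stack([cv2.resize((L==j).astype(np.float32),(u1-u0,v1-v0),interpolation=cv2.INTER_AREA).ravel() for j in range(k)],1)
    Y=im[v0:v1,u0:u1].reshape(-1,3).astype(float)
    X=np.linalg.solve(A.T@A+1e-3*np.eye(k),A.T@Y)
    return np.abs(A@X-Y).clip(0,60).sum()/len(Y)
def fit(ims,boxes,p0,z,pad=4,free=(1,1,1)):
    rois={}
    p0=np.array(p0,float)
    for n in ims:
        P=np.concatenate([proj(n,q) for b in boxes for q in faces(b,INFO[n]["pose"][:3,3],(p0[0],p0[1],z,p0[2]))])
        rois[n]=tuple(np.r_[np.floor(P.min(0))-pad,np.ceil(P.max(0))+pad].astype(int))
    sc=np.array([.01,.01,.1])*free
    f=lambda d:sum(cost(n,ims[n],boxes,(*(p0[:2]+d[:2]*sc[:2]),z,p0[2]+d[2]*sc[2]),rois[n]) for n in ims)
    best=None
    for i in range(4):
        d0=np.zeros(3) if best is None else best.x
        r=minimize(f,d0,method="Nelder-Mead",options=dict(initial_simplex=d0+np.array([[0,0,0],[1,0,0],[0,1,0],[0,0,1]])*(.5 if i%2==0 else -.3),xatol=.005,fatol=1e-4))
        if best is None or r.fun<best.fun: best=r
    return p0+best.x*sc,best.fun
mm=.001
def B(*a): return tuple(np.array(a)*mm)
FRONT=[B(0,0,0,46,80,10),B(0,0,10,8,34,18)]
JIG=[B(0,0,0,90,170,10),B(33-2.25+.25,-35,10,14,109,6),B(-31,-35,10,14,109,6),B(0,13,10,48,13,6),B(0,-83,10,48,13,6)]
PLATE=[B(0,37,30,40,36,10)]
STAND=[B(0,0,0,60,50,34)]
KEY=[B(0,0,37,26,8,36)]
def grab(k=1): return {n:np.mean([bot.camera(n) for _ in range(k)],0) for n in("top","side")}
E
python3 - <<'E'
from h import *
g=lambda u,v,z:ray("top",np.array([u,v])*.64,z)
for k,u,v,z in(("front",304,320,.01),("plate",378,312,.04),("jigc",400,313,.01),("stand",533,328,.034),("bow",536,322,.052)): print(k,g(u,v,z).round(4))
t=cv2.imread("top0_raw.png");s=cv2.imread("side0_raw.png")
up=lambda a,k:cv2.resize(a,None,fx=k,fy=k,interpolation=cv2.INTER_NEAREST)
a=up(t[178:228,172:372],4);b=up(s[152:222,225:325],4);c=up(s[240:300,225:325],4)
o=np.zeros((600,800,3),np.uint8);o[:200]=a;o[200:480,:400]=b;o[200:440,400:]=c
cv2.imwrite("pics/z.png",o)
E
```

```text
front [0.4746 0.2289]
plate [0.492  0.0728]
jigc [0.4942 0.0274]
stand [ 0.467  -0.2475]
bow [ 0.4778 -0.25  ]
```

View pics/z.png

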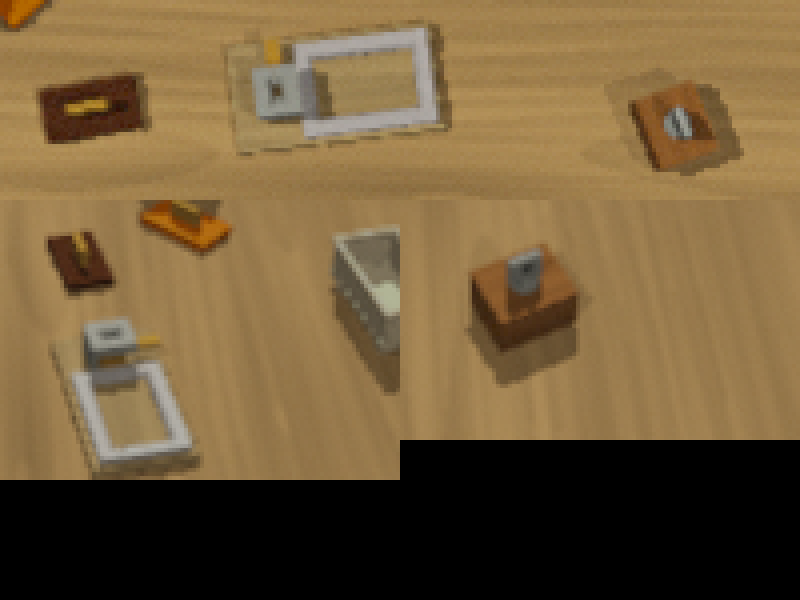

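The zoom confirms that the jig's tongue points to world +x, so jig +y points to world +y (left in the top view). Jig and front yaw is about 0.1. The stand's yaw is about 0.35, with the key upright in it.

```bash
python3 - <<'E'
from h import *
ims={"top":cv2.imread("top0_raw.png").astype(float),"side":cv2.imread("side0_raw.png").astype(float)}
def run(nm,bx,p0,z=0,**k):
    for c in (["top"],["side"],["top","side"]):
        p,f=fit({n:ims[n] for n in c},bx,p0,z,**k); print(nm,c,p.round(4),round(f,3))
run("front",FRONT,[.4746,.2289,.09])
run("jig",JIG+PLATE,[.494,.027,.09])
run("plate",PLATE,[.49,.03,.09],pad=2)
run("stand",STAND+KEY,[.467,-.2475,.36],pad=3)
run("key",STAND+KEY[:0],[.467,-.2475,.36],pad=2)
E
```

```text
front ['top'] [0.4752 0.2296 0.2007] 23.809
front ['side'] [0.4777 0.2272 0.1972] 17.808
front ['top', 'side'] [0.476  0.2291 0.2085] 44.354
jig ['top'] [0.4976 0.03   0.1453] 28.749
jig ['side'] [0.4998 0.0263 0.1489] 29.387
jig ['top', 'side'] [0.4968 0.0381 0.1565] 57.642
plate ['top'] [0.492  0.0379 0.0626] 51.104
plate ['side'] [0.4917 0.0238 0.0936] 50.138
plate ['top', 'side'] [0.4929 0.0375 0.0656] 102.485
stand ['top'] [ 0.4703 -0.2473  0.373 ] 36.03
stand ['side'] [ 0.4731 -0.2493  0.3387] 37.998
stand ['top', 'side'] [ 0.4724 -0.2497  0.3777] 76.99
key ['top'] [ 0.4698 -0.2476  0.3584] 39.375
key ['side'] [ 0.4737 -0.2503  0.3347] 41.516
key ['top', 'side'] [ 0.4722 -0.248   0.3797] 84.727
```

```bash
cat >> h.py <<'E'
def overlay(n,im,items,roi,k):
    u0,v0,u1,v1=roi;o=cv2.resize(im[v0:v1,u0:u1].astype(np.uint8),None,fx=k,fy=k,interpolation=cv2.INTER_CUBIC)
    for bx,pose in items:
        for b in bx:
            for q in faces(b,INFO[n]["pose"][:3,3],pose):
                p=(proj(n,q)-[u0-.5,v0-.5])*k-.5
                cv2.polylines(o,[np.round(p*16).astype(np.int32)],True,(0,255,0),1,shift=4)
    return o
E
python3 - <<'E'
from h import *
t=cv2.imread("top0_raw.png");s=cv2.imread("side0_raw.png")
o=np.zeros((600,800,3),np.uint8)
F=lambda *p:(FRONT,(p[0],p[1],0,p[2]));J=lambda *p:(JIG+PLATE,(p[0],p[1],0,p[2]));ST=lambda *p:(STAND+KEY,(p[0],p[1],0,p[2]))
def put(a,x,y): o[y:y+a.shape[0],x:x+a.shape[1]]=a
it=[F(.4752,.2296,.2),J(.4976,.03,.145),ST(.4703,-.2473,.373)]
put(overlay("top",t,it,(178,180,288,222),5),0,0);put(overlay("top",t,it,(325,192,365,225),6),555,0)
it=[F(.4777,.2272,.197),J(.4998,.0263,.149),ST(.4731,-.2493,.339)]
put(overlay("side",s,it,(232,155,280,225),5),0,220);put(overlay("side",s,it,(235,245,280,290),6),400,220)
cv2.imwrite("pics/ov.png",o)
E
```

```text
(no output)
```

View pics/ov.png

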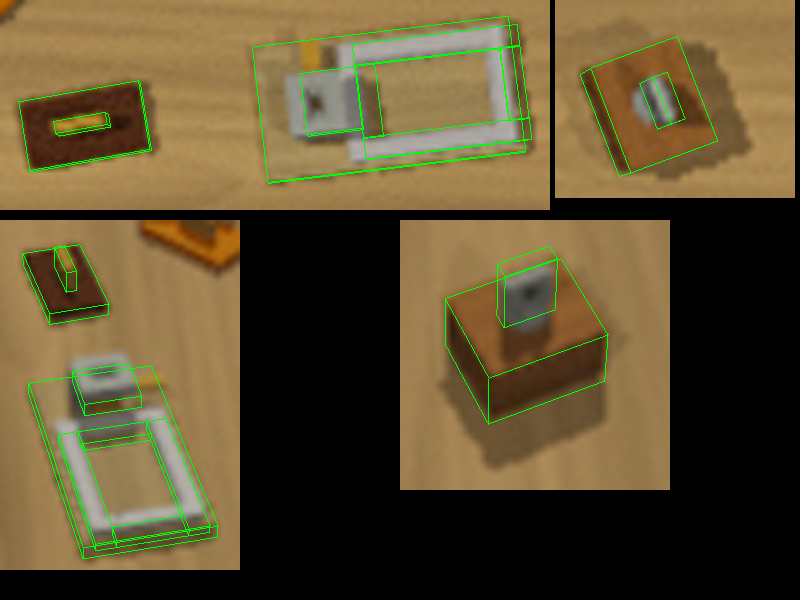

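The front, base and stand fit well. The jig's base isn't centred on its origin, since the frame and plate sit about 9 mm further +y, and my key box was too tall. I'll fix both models and refit.

```bash
cat >> h.py <<'E'
def mkjig(b): return [B(0,b,0,90,170,10),B(31.5,-35,10,14,109,6),B(-31.5,-35,10,14,109,6),B(0,13,10,49,13,6),B(0,-83,10,49,13,6)]+PLATE
KEY=[B(0,0,34,20,20,3),B(0,0,37,26,8,24)]
E
python3 - <<'E'
from h import *
ims={"top":cv2.imread("top0_raw.png").astype(float),"side":cv2.imread("side0_raw.png").astype(float)}
for b in (-11,-9,-7,-5):
    for c in ("top","side"):
        p,f=fit({c:ims[c]},mkjig(b),[.4985,.036,.146],0,pad=2); print(b,c,p.round(4),round(f,3))
for c in ("top","side"):
    p,f=fit({c:ims[c]},STAND+KEY,[.4715,-.248,.36],0,pad=2); print("stand",c,p.round(4),round(f,3))
    p2,f=fit({c:ims[c]},KEY,p,0,pad=-1); print("key",c,p2.round(4),round(f,3))
    p,f=fit({c:ims[c]},FRONT,[.476,.229,.2],0,pad=2); print("front",c,p.round(4),round(f,3))
E
```

```text
-11 top [0.496  0.0398 0.1483] 26.677
-11 side [0.4979 0.0377 0.1534] 23.936
-9 top [0.496  0.04   0.1483] 27.279
-9 side [0.498  0.0373 0.1573] 24.145
-7 top [0.496  0.0401 0.1483] 27.688
-7 side [0.498  0.0369 0.1571] 25.294
-5 top [0.496  0.0399 0.1485] 27.684
-5 side [0.4983 0.036  0.1526] 26.349
stand top [ 0.4706 -0.2469  0.3753] 33.582
key top [ 0.4703 -0.2466  0.4148] 29.239
front top [0.4751 0.2297 0.1988] 24.187
stand side [ 0.4732 -0.2481  0.3692] 35.803
key side [ 0.4709 -0.2486  0.3619] 26.418
front side [0.4774 0.2274 0.1961] 18.2
```

Side minus top is a consistent (+2.2, −2.3) mm, so relative positions are good and I'll average the two. The front is at (.4763,.2285), yaw .198. The jig is at (.497,.0388), yaw .15, and the key at (.4715,−.2475), yaw .37. Moving above the front.

Request:
step_arm:
  targets: "1 .658 -.499 -.2 0 0 -1;1 .658 -.499 -.2 0 0 -1;1 .658 -.499 -.2 0 0 -1;1 .658 -.499 -.2 0 0 -1;1 .658 -.499 -.2 0 0 -1;1 .658 -.499 -.2 0 0 -1;1 .658 -.499 -.2 0 0 -1;1 .658 -.499 -.2 0 0 -1;1 .658 -.499 -.2 0 0 -1;1 .658 -.499 -.2 0 0 -1"

```text
clock: 0.93
eef_pos: [0.4709, 0.2314, 0.1324]
tool_rot: [0.516, 0.857, -0.0, -0.0]
ft_force: [-0.5, 1.0, 0.2]
grip_width: 0.0852
grasp_force: 0.0
```

Request:
step_arm:
  targets: "1 0 0 0 0 0 -.368;1 0 0 0 0 0 -.368;1 0 0 0 0 0 -.368;1 0 0 0 0 0 -.368;1 0 0 0 0 0 -.368;1 0 0 0 0 0 -.368"

```text
clock: 1.43
eef_pos: [0.4696, 0.2332, 0.133]
tool_rot: [0.633, 0.774, -0.0, -0.0]
ft_force: [-0.3, 0.8, 0.1]
grip_width: 0.0855
grasp_force: 0.0
```

Request:
step_arm:
  targets: "1 .0134 -.0094 -.08 0 0 0;1 .0134 -.0094 -.16 0 0 0;1 .0134 -.0094 -.21 0 0 0;1 .0134 -.0094 -.24 0 0 0;1 .0134 -.0094 -.24 0 0 0;1 .0134 -.0094 -.24 0 0 0;-1 .0134 -.0094 -.24 0 0 0;-1 .0134 -.0094 -.24 0 0 0;-1 .0134 -.0094 -.24 0 0 0;-1 .0134 -.0094 -.24 0 0 0"

```text
clock: 2.27
eef_pos: [0.4775, 0.2289, 0.0146]
tool_rot: [0.634, 0.773, 0.001, 0.001]
ft_force: [-0.3, -0.0, 0.4]
grip_width: 0.039
grasp_force: 0.0
```

Request:
step_arm:
  targets: "-1 0 0 0 0 0 0;-1 0 0 0 0 0 0;-1 0 0 0 0 0 0;-1 0 0 0 0 0 0;-1 0 0 0 0 0 0;-1 0 0 0 0 0 0"

```text
clock: 2.77
eef_pos: [0.477, 0.2287, 0.0139]
tool_rot: [0.634, 0.773, 0.001, 0.0]
ft_force: [-0.4, -0.7, 4.9]
grip_width: 0.0058
grasp_force: 61.7
```

Request:
step_arm:
  targets: "-1 0 0 .08 0 0 0;-1 0 0 .16 0 0 0;-1 .05 -.1 .16 0 0 -.06;-1 .05 -.18 .16 0 0 -.06;-1 .05 -.26 .16 0 0 -.06;-1 .05 -.34 .16 0 0 -.06;-1 .05 -.41 .16 0 0 -.06;-1 .05 -.449 .16 0 0 -.06;-1 .05 -.449 .16 0 0 -.06;-1 .05 -.449 .16 0 0 -.06"

```text
clock: 3.6
eef_pos: [0.5011, 0.0027, 0.0927]
tool_rot: [0.653, 0.757, -0.0, -0.001]
ft_force: [-0.5, -0.3, -1.0]
grip_width: 0.0064
grasp_force: 60.8
```

Request:
step_arm:
  targets: "-1 0 0 0 0 0 0;-1 0 0 0 0 0 0;-1 0 0 0 0 0 0"

```text
clock: 3.85
eef_pos: [0.5015, 0.0052, 0.093]
tool_rot: [0.651, 0.759, -0.0, -0.0]
ft_force: [1.2, 0.1, -0.7]
grip_width: 0.0063
grasp_force: 60.8
```

```bash
python3 - <<'E'
from h import *
a={n:bot.camera(n) for n in("top","side")}
for n in a: cv2.imwrite(f"{n}1_raw.png",a[n][:,:,::-1])
o=np.zeros((600,800,3),np.uint8)
e=bot.get_obs()["eef_pos"];print(e)
z=e[2]-.0139
x,y=e[:2]
it=[(FRONT,(x,y,z,.15))]
for i,n in enumerate(("top","side")):
    c=proj(n,[[x,y,z]])[0].astype(int); r=(c[0]-33,c[1]-40,c[0]+33,c[1]+40)
    im=cv2.imread(f"{n}1_raw.png")
    v=overlay(n,im,it,r,6);o[:480,400*i:400*i+396]=v
    p,f=fit({n:im.astype(float)},FRONT[:1],[x,y,.15],z,pad=2);print(n,p,f)
cv2.imwrite("pics/held.png",o)
E
```

```text
[0.50155579 0.00505328 0.09314545]
top [0.48979029 0.01066088 0.19006268] 15.301823904943861
side [0.50197009 0.00986183 0.12294717] 63.075003325391016
```

View pics/held.png

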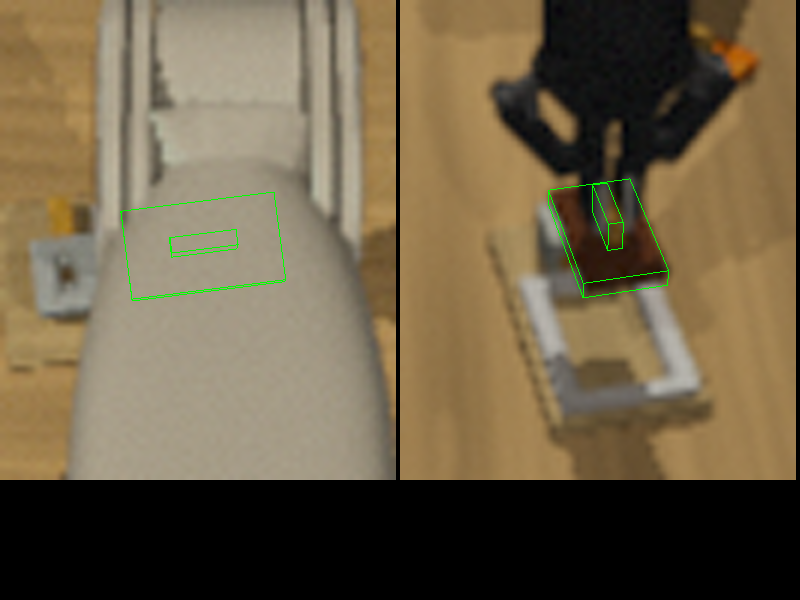

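The side view shows the board held level above the pocket, with its near-bottom edge around row 275 of the crop. The arm hides it from the top camera. I'll lower it to just above the rim and measure it against the frame from the side.

Request:
step_arm:
  targets: "-1 .004 0 -.05 0 0 0;-1 .004 0 -.1 0 0 0;-1 .004 0 -.11 0 0 0;-1 .004 0 -.11 0 0 0;-1 .004 0 -.11 0 0 0;-1 .004 0 -.11 0 0 0"

```text
clock: 4.45
eef_pos: [0.5046, 0.0042, 0.0394]
tool_rot: [0.652, 0.758, 0.001, 0.001]
ft_force: [0.3, -0.6, -0.2]
grip_width: 0.0063
grasp_force: 60.8
```

```bash
cat >> h.py <<'E'
def cost2(n,im,items,roi):
    u0,v0,u1,v1=roi;L=np.zeros(((v1-v0)*S,(u1-u0)*S),np.uint8);k=1
    for bx,pose in items:
        l,kk=labels(n,bx,pose,roi);L=np.where(l>0,l+k-1,L).astype(np.uint8);k+=kk-1
    A=np.stack([cv2.resize((L==j).astype(np.float32),(u1-u0,v1-v0),interpolation=cv2.INTER_AREA).ravel() for j in range(k)],1)
    Y=im[v0:v1,u0:u1].reshape(-1,3).astype(float)
    X=np.linalg.solve(A.T@A+1e-3*np.eye(k),A.T@Y)
    return np.abs(A@X-Y).clip(0,60).sum()/len(Y)
E
python3 - <<'E'
from h import *
im=bot.camera("side")[:,:,::-1];cv2.imwrite("side2_raw.png",im)
e=bot.get_obs()["eef_pos"];print(e,bot.get_obs()["ft_force"])
x,y=e[:2];z=e[2]-.0139
JP=(.498,.0373,0,.154)
P=proj("side",np.array([[x,y,z]]))[0]
c=proj("side",[[.4980+.1*.15,.0373-.1,0]])[0]
roi=(int(P[0])-22,int(P[1])-1,int(P[0])+24,int(c[1])+4)
best=min(((cost2("side",im,[(mkjig(-9),JP),(FRONT[:1],(x+dx,y+dy,z+dz,a))],roi),dx,dy,dz,a) for dx in np.arange(-.004,.0041,.001) for dy in np.arange(-.006,.0061,.001) for dz in(-.002,0,.002,.004) for a in(.13,.155,.18)))
print(best)
o=np.zeros((560,800,3),np.uint8);r=(roi[0]-8,roi[1]-35,roi[2]+8,roi[3]+6)
a=overlay("side",im,[],r,6)[:560];b=overlay("side",im,[(FRONT[:1],(x+best[1],y+best[2],z+best[3],best[4])),(mkjig(-9),JP)],r,6)[:560]
o[:a.shape[0],:a.shape[1]]=a;o[:b.shape[0],400:400+b.shape[1]]=b
cv2.imwrite("pics/low.png",o)
E
```

```text
[0.5048306  0.00409312 0.03962812] [ 0.5546343  -0.04825955 -0.74727862]
(np.float64(36.28619383812394), np.float64(0.0), np.float64(-0.006), -0.002, 0.18)
```

View pics/low.png

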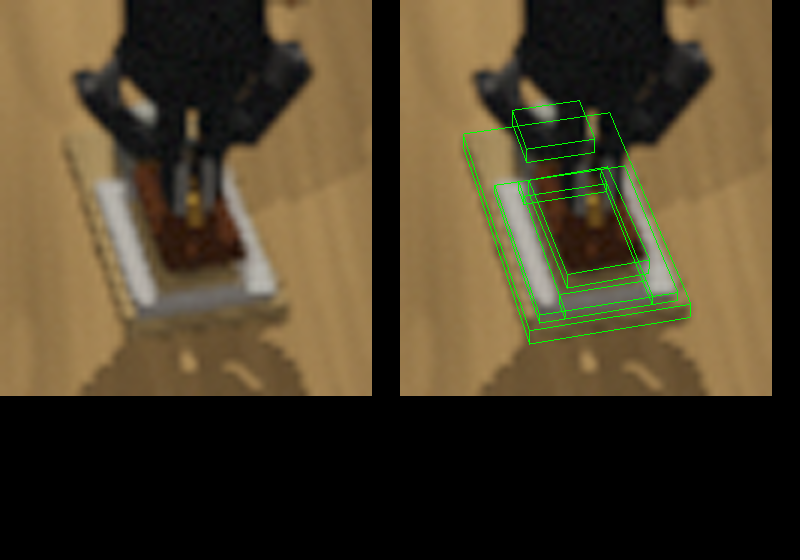

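```bash
cat >> h.py <<'E'
def prof(n,im,org,a,z,xs,ys,axis="y"):
    c,s=np.cos(a),np.sin(a);out=[]
    for t in ys:
        P=np.array([[org[0]+c*u-s*v,org[1]+s*u+c*v,z] for u,v in ((q,t) if axis=="y" else (t,q) for q in xs)])
        p=proj(n,P).astype(np.float32)
        out.append(cv2.remap(im.astype(np.float32),p[:,:1],p[:,1:],cv2.INTER_LINEAR)[:,0].mean(0))
    return np.array(out)
E
python3 - <<'E'
from h import *
s0=cv2.imread("side0_raw.png");s2=cv2.imread("side2_raw.png");t0=cv2.imread("top0_raw.png")
def pr(lab,n,im,org,a,z,xs,ys,ax):
    v=prof(n,im,org,a,z,np.array(xs)*mm,np.array(ys)*mm,ax);print(lab);print(" ".join(f"{y}:{int(r[0])}/{int(r[2])}" for y,r in zip(ys,v)))
for n,im,p in(("side",s0,(.498,.0373)),("top",t0,(.496,.04))):
    o=(p[0],p[1]);A=.15
    pr(n+" jig y near z16",n,im,o,A,.016,range(-15,16,5),range(-102,-62,2),"y")
    pr(n+" jig x z16",n,im,o,A,.016,range(-65,-25,5),range(-50,-16,2),"x")
    pr(n+" jig x z16",n,im,o,A,.016,range(-65,-25,5),range(16,50,2),"x")
    pr(n+" plate y z40",n,im,o,A,.040,range(-12,13,4),range(8,64,2),"y")
    pr(n+" plate x z40",n,im,o,A,.040,range(28,47,3),range(-28,30,2),"x")
    pr(n+" base +y z10",n,im,o,A,.010,range(-40,-24,3),range(60,100,2),"y")
pr("board near, z top","side",s2,(.5048,.0041),.15,.0357,range(-15,-5,2),range(-60,-24,2),"y")
pr("board x, z top","side",s2,(.5048,.0041),.15,.0357,range(-36,-26,2),range(-34,-10,2),"x")
pr("board x, z top","side",s2,(.5048,.0041),.15,.0357,range(-36,-26,2),range(10,34,2),"x")
E
```

```text
side jig y near z16
-102:50/95 -100:52/98 -98:56/100 -96:62/100 -94:72/100 -92:86/105 -90:107/121 -88:131/142 -86:150/159 -84:159/168 -82:160/172 -80:151/170 -78:136/165 -76:118/160 -74:102/156 -72:90/154 -70:86/153 -68:85/153 -66:85/153 -64:85/153
side jig x z16
-50:67/135 -48:63/124 -46:72/134 -44:82/148 -42:88/148 -40:102/142 -38:127/146 -36:148/160 -34:160/172 -32:163/176 -30:161/173 -28:151/166 -26:132/158 -24:108/152 -22:90/151 -20:84/151 -18:84/152
side jig x z16
16:87/156 18:86/154 20:86/147 22:91/138 24:105/133 26:125/140 28:145/156 30:158/168 32:164/174 34:164/175 36:158/173 38:142/166 40:117/156 42:91/150 44:78/150 46:77/153 48:78/156
side plate y z40
8:52/93 10:59/89 12:65/86 14:70/84 16:78/89 18:91/101 20:107/117 22:121/132 24:131/143 26:137/149 28:137/149 30:132/144 32:124/135 34:117/128 36:110/121 38:106/116 40:107/118 42:113/124 44:120/132 46:128/140 48:135/147 50:138/152 52:138/155 54:132/157 56:122/158 58:111/159 60:99/159 62:89/159
side plate x z40
-28:82/150 -26:76/136 -24:72/115 -22:81/106 -20:103/118 -18:125/138 -16:139/151 -14:142/155 -12:139/151 -10:132/144 -8
[... 1694 characters left out ...]
154 28:50/155
top base +y z10
60:87/161 62:87/161 64:88/161 66:88/160 68:88/161 70:89/161 72:87/160 74:83/158 76:79/159 78:80/165 80:86/173 82:88/176 84:89/177 86:87/176 88:87/175 90:86/174 92:85/173 94:84/172 96:84/171 98:84/171
board near, z top
-60:60/99 -58:52/94 -56:47/88 -54:43/82 -52:38/74 -50:33/65 -48:26/57 -46:20/50 -44:17/47 -42:15/46 -40:14/47 -38:14/50 -36:14/51 -34:13/51 -32:13/51 -30:11/49 -28:12/47 -26:14/47
board x, z top
-34:140/154 -32:105/128 -30:69/105 -28:52/96 -26:43/86 -24:32/69 -22:19/53 -20:10/44 -18:12/45 -16:13/45 -14:12/45 -12:10/45
board x, z top
10:15/49 12:16/54 14:17/59 16:19/61 18:20/59 20:29/64 22:67/95 24:111/130 26:141/157 28:148/167 30:136/165 32:110/156
```

Edge profiles put the held board within about 1 mm of the pocket centre in the side camera. I'll nudge −0.8 mm in y and lower it.

Request:
step_arm:
  targets: "-1 -.001 -.002 -.01 0 0 0;-1 -.001 -.002 -.018 0 0 0;-1 -.001 -.002 -.024 0 0 0;-1 -.001 -.002 -.028 0 0 0;-1 -.001 -.002 -.031 0 0 0;-1 -.001 -.002 -.031 0 0 0;-1 -.001 -.002 -.031 0 0 0"

```text
clock: 5.08
eef_pos: [0.5033, 0.0028, 0.0238]
tool_rot: [0.652, 0.758, 0.0, 0.0]
ft_force: [-2.5, -0.5, 10.0]
grip_width: 0.0069
grasp_force: 62.5
```

Seated height reached, with 10 N of contact. Releasing and raising.

Request:
step_arm:
  targets: "-1 0 0 .002 0 0 0;-.3 0 0 .002 0 0 0;-.3 0 0 .002 0 0 0;-.3 0 0 .002 0 0 0;-.3 0 0 .03 0 0 0;-.3 0 0 .1 0 0 0;-.3 0 0 .2 0 0 0;-.3 0 -.08 .22 0 0 0;-.3 0 -.16 .22 0 0 0;-.3 0 -.24 .22 0 0 0"

```text
clock: 5.92
eef_pos: [0.5047, -0.1181, 0.135]
tool_rot: [0.651, 0.759, 0.001, 0.002]
ft_force: [1.4, 0.4, -1.0]
grip_width: 0.0297
grasp_force: 0.0
```

Request:
step_arm:
  targets: ".3 -.06 -.28 0 0 0 1;.3 -.06 -.28 0 0 0 1;.3 -.06 -.28 0 0 0 1;.3 -.06 -.28 0 0 0 1;.3 -.06 -.28 0 0 0 1;.3 -.06 -.28 0 0 0 1;.3 -.06 -.28 0 0 0 1;.3 -.06 -.28 0 0 0 1;.3 -.06 -.28 0 0 0 1"

```text
clock: 6.67
eef_pos: [0.4729, -0.2571, 0.1324]
tool_rot: [0.313, 0.95, 0.0, -0.0]
ft_force: [-0.2, 0.5, -0.5]
grip_width: 0.0553
grasp_force: 0.0
```

Request:
step_arm:
  targets: ".3 0 0 0 0 0 1;.3 0 0 0 0 0 1;.3 0 0 0 0 0 1;.3 0 0 0 0 0 1;.3 0 0 0 0 0 1;.3 0 0 0 0 0 1;.3 0 0 0 0 0 1;.3 0 0 0 0 0 1;.3 0 0 0 0 0 1"

```text
clock: 7.42
eef_pos: [0.4731, -0.2568, 0.1326]
tool_rot: [-0.074, 0.997, 0.0, -0.0]
ft_force: [0.5, 0.4, -0.0]
grip_width: 0.0554
grasp_force: 0.0
```

```bash
python3 - <<'E'
from h import *
a={n:bot.camera(n)[:,:,::-1] for n in("top","side")}
print(bot.get_obs()["eef_pos"])
o=np.zeros((480,800,3),np.uint8)
for i,(n,p) in enumerate((("top",(.5012,.0054)),("side",(.5038,.0027)))):
    cv2.imwrite(f"{n}3_raw.png",a[n])
    c=proj(n,[[*p,.02]])[0].astype(int);r=(c[0]-33,c[1]-40,c[0]+33,c[1]+40)
    o[:,400*i:400*i+396]=overlay(n,a[n],[],r,6)
    q,f=fit({n:a[n].astype(float)},[B(0,0,0,46,80,10),FRONT[1]],[*p,.15],.010,pad=0);print(n,q.round(4),f)
cv2.imwrite("pics/placed.png",o)
E
```

```text
[ 0.47312494 -0.25688109  0.13267391]
top [0.5013 0.0055 0.1378] 30.301274249110822
side [ 0.4989 -0.007   0.203 ] 25.47626636037401
```

View pics/placed.png

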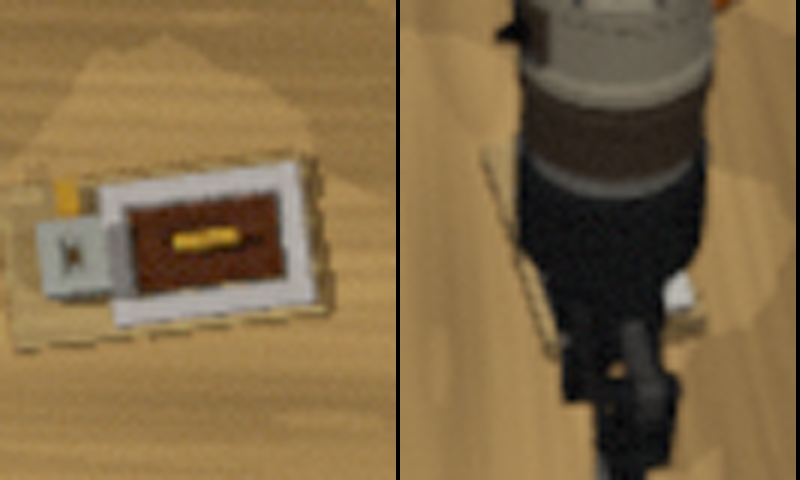

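The top view shows the front fully in the pocket: fit (.5013,.0055) against the pocket's (.5012,.0054). The robot frame roughly matches the side camera, so the key is at about (.473,−.2485). Grasping it.

Request:
step_arm:
  targets: ".3 0 .0166 -.05 0 0 .285;.3 0 .0166 -.1 0 0 .285;.3 0 .0166 -.14 0 0 .285;.3 0 .0166 -.17 0 0 .285;.3 0 .0166 -.184 0 0 .285;.3 0 .0166 -.184 0 0 .285;-.5 0 .0166 -.184 0 0 .285;-.5 0 .0166 -.184 0 0 .285;-1 0 .0166 -.184 0 0 .285;-1 0 .0166 -.184 0 0 .285"

```text
clock: 8.35
eef_pos: [0.4737, -0.2485, 0.0419]
tool_rot: [-0.186, 0.983, 0.0, 0.001]
ft_force: [-3.8, 8.7, 9.6]
grip_width: 0.0076
grasp_force: 22.8
```

Request:
step_arm:
  targets: "-1 0 0 0 0 0 0;-1 0 0 0 0 0 0;-1 0 0 0 0 0 0;-1 0 0 0 0 0 0;-1 0 0 0 0 0 0;-1 0 0 0 0 0 0"

```text
clock: 8.85
eef_pos: [0.4735, -0.2482, 0.0419]
tool_rot: [-0.186, 0.982, 0.0, 0.001]
ft_force: [-0.7, 3.9, 5.6]
grip_width: 0.0068
grasp_force: 59.9
```

Request:
step_arm:
  targets: "-1 0 0 .04 0 0 0;-1 0 0 .1 0 0 0;-1 0 0 .14 0 0 0;-1 0 .07 .14 0 0 0;-1 .039 .15 .14 0 0 -.284;-1 .039 .23 .14 0 0 -.284;-1 .039 .31 .14 0 0 -.284;-1 .039 .39 .14 0 0 -.284;-1 .039 .47 .14 0 0 -.284;-1 .039 .55 .14 0 0 -.284"

```text
clock: 9.68
eef_pos: [0.4925, 0.028, 0.1112]
tool_rot: [-0.075, 0.997, -0.0, 0.001]
ft_force: [1.0, 0.4, -1.2]
grip_width: 0.0067
grasp_force: 59.1
```

Request:
step_arm:
  targets: "-1 0 .06 0 0 0 0;-1 0 .094 0 0 0 0;-1 0 .094 0 0 0 0;-1 0 .094 -.02 0 0 0;-1 0 .094 -.04 0 0 0;-1 0 .094 -.04 0 0 0;-1 0 .094 -.04 0 0 0"

```text
clock: 10.27
eef_pos: [0.4914, 0.0718, 0.0894]
tool_rot: [-0.074, 0.997, -0.0, -0.002]
ft_force: [0.2, -1.1, -0.5]
grip_width: 0.0066
grasp_force: 59.1
```

```bash
python3 - <<'E'
from h import *
a={n:bot.camera(n)[:,:,::-1] for n in("top","side")}
e=bot.get_obs()["eef_pos"];r_=bot.get_obs()["tool_rot"];print(e,r_)
o=np.zeros((560,800,3),np.uint8)
for n in a: cv2.imwrite(f"{n}4_raw.png",a[n])
n="side";c=proj(n,[[.493,.074,.05]])[0].astype(int);r=(c[0]-24,c[1]-28,c[0]+25,c[1]+28)
zs=e[2]-.0079
k=[B(0,0,-28,14,6,14),B(0,0,-14,6,6,14),B(0,0,0,22,22,3),B(0,0,3,26,8,24)]
o[:448,:392]=overlay(n,a[n],[],r,8)
o[:448,400:792]=overlay(n,a[n],[(k[:3],(e[0],e[1],zs,.15)),(mkjig(-9)[1:],(.4986,.0373,0,.152))],r,8)
cv2.imwrite("pics/key.png",o)
E
```

```text
[0.49246745 0.07216499 0.0904406 ] [-7.45899203e-02  9.97214228e-01 -9.32260902e-05 -3.45671320e-04]
```

View pics/key.png

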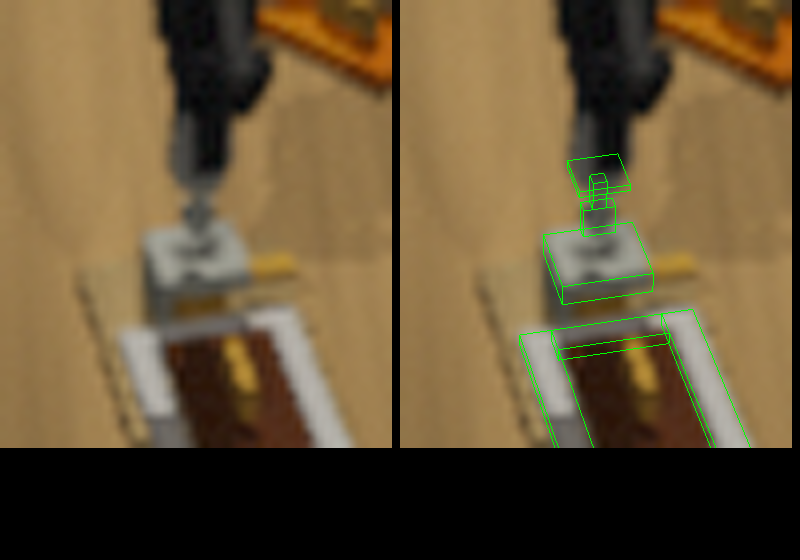

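In the side view the key hangs upright over the lock: blade at about (197,215) and slot near (197,255) of the crop. The chamfer captures several mm, so I'll shift +2 mm in y and enter while watching the lateral forces.

Request:
step_arm:
  targets: "-1 .001 .0046 -.01 0 0 0;-1 .001 .0046 -.02 0 0 0;-1 .001 .0046 -.028 0 0 0;-1 .001 .0046 -.034 0 0 0;-1 .001 .0046 -.036 0 0 0;-1 .001 .0046 -.036 0 0 0;-1 .001 .0046 -.036 0 0 0"

```text
clock: 10.95
eef_pos: [0.4931, 0.0756, 0.0727]
tool_rot: [-0.076, 0.997, 0.0, -0.0]
ft_force: [0.5, -0.6, 0.2]
grip_width: 0.0067
grasp_force: 59.1
```

Request:
step_arm:
  targets: "-1 0 0 -.002 0 0 0;-1 0 0 -.004 0 0 0;-1 0 0 -.006 0 0 0;-1 0 0 -.006 0 0 0;-1 0 0 -.006 0 0 0"

```text
clock: 11.37
eef_pos: [0.4926, 0.0755, 0.0695]
tool_rot: [-0.076, 0.997, -0.0, -0.0]
ft_force: [-1.8, -1.3, -0.8]
grip_width: 0.0067
grasp_force: 59.1
```

Request:
step_arm:
  targets: "-1 0 0 -.003 0 0 0;-1 0 0 -.006 0 0 0;-1 0 0 -.009 0 0 0;-1 0 0 -.012 0 0 0;-1 0 0 -.012 0 0 0;-1 0 0 -.012 0 0 0"

```text
clock: 11.87
eef_pos: [0.4932, 0.0756, 0.0645]
tool_rot: [-0.076, 0.997, 0.0, 0.0]
ft_force: [-3.0, -0.8, 4.9]
grip_width: 0.0069
grasp_force: 60.0
```

Request:
step_arm:
  targets: "-1 -.0008 0 -.004 0 0 0;-1 -.0008 0 -.008 0 0 0;-1 -.0008 0 -.012 0 0 0;-1 -.0008 0 -.016 0 0 0;-1 -.0008 0 -.016 0 0 0;-1 -.0008 0 -.016 0 0 0"

```text
clock: 12.37
eef_pos: [0.4926, 0.0755, 0.0545]
tool_rot: [-0.076, 0.997, -0.0, -0.0]
ft_force: [2.9, 0.7, -11.8]
grip_width: 0.0063
grasp_force: 58.2
```

Request:
step_arm:
  targets: "-1 0 0 -.004 0 0 0;-1 0 0 -.008 0 0 0;-1 0 0 -.011 0 0 0;-1 0 0 -.013 0 0 0;-1 0 0 -.014 0 0 0;-1 0 0 -.014 0 0 0;-1 0 0 -.014 0 0 0"

```text
clock: 12.95
eef_pos: [0.4927, 0.0756, 0.0489]
tool_rot: [-0.076, 0.997, 0.0, 0.0]
ft_force: [0.2, 0.1, 0.1]
grip_width: 0.0064
grasp_force: 59.4
```

Force is zero at .0489, so I'll press the rest of the way until the collar seats.

Request:
step_arm:
  targets: "-1 0 0 -.002 0 0 0;-1 0 0 -.004 0 0 0;-1 0 0 -.005 0 0 0;-1 0 0 -.005 0 0 0;-1 0 0 -.005 0 0 0"

```text
clock: 13.37
eef_pos: [0.493, 0.0756, 0.0479]
tool_rot: [-0.076, 0.997, 0.0, 0.001]
ft_force: [-3.1, 0.6, 11.1]
grip_width: 0.0068
grasp_force: 61.3
```

Contact at 11 N, exactly at the predicted seat height, so the collar is home. Turning clockwise in stages.

Request:
step_arm:
  targets: "-1 0 0 0 0 0 -.12;-1 0 0 0 0 0 -.24;-1 0 0 0 0 0 -.36;-1 0 0 0 0 0 -.48;-1 0 0 0 0 0 -.6;-1 0 0 0 0 0 -.6;-1 0 0 0 0 0 -.6"

```text
clock: 13.95
eef_pos: [0.4933, 0.0754, 0.0479]
tool_rot: [0.159, 0.987, 0.0, 0.001]
ft_force: [-2.5, -0.7, 10.5]
grip_width: 0.0065
grasp_force: 61.0
```

Request:
step_arm:
  targets: "-1 0 0 0 0 0 -.12;-1 0 0 0 0 0 -.24;-1 0 0 0 0 0 -.36;-1 0 0 0 0 0 -.48;-1 0 0 0 0 0 -.6;-1 0 0 0 0 0 -.7;-1 0 0 0 0 0 -.8;-1 0 0 0 0 0 -.8;-1 0 0 0 0 0 -.8"

```text
clock: 14.7
eef_pos: [0.4926, 0.0746, 0.0479]
tool_rot: [0.457, 0.89, -0.001, 0.001]
ft_force: [-3.2, -2.6, 12.1]
grip_width: 0.0068
grasp_force: 61.3
```

Request:
step_arm:
  targets: "-1 0 0 0 0 0 -.12;-1 0 0 0 0 0 -.24;-1 0 0 0 0 0 -.36;-1 0 0 0 0 0 -.48;-1 0 0 0 0 0 -.6;-1 0 0 0 0 0 -.68;-1 0 0 0 0 0 -.68;-1 0 0 0 0 0 -.68"

```text
clock: 15.37
eef_pos: [0.4917, 0.0743, 0.0479]
tool_rot: [0.675, 0.737, -0.001, 0.001]
ft_force: [-6.6, -2.6, 14.3]
grip_width: 0.0066
grasp_force: 61.7
```

```bash
python3 - <<'E'
from h import *
a={n:bot.camera(n)[:,:,::-1] for n in("top","side")}
s=bot.get_obs();print(s["eef_pos"],s["tool_rot"],s["ft_force"],s["ft_torque"],s["grasp_force"],s["joint_pos"])
o=np.zeros((448,800,3),np.uint8)
for i,n in enumerate(("top","side")):
    c=proj(n,[[.493,.05,.03]])[0].astype(int);r=(c[0]-24,c[1]-28,c[0]+25,c[1]+28)
    o[:448,400*i:400*i+392]=overlay(n,a[n],[],r,8)
cv2.imwrite("pics/turned.png",o)
E
```

```text
[0.49174668 0.07430072 0.04787644] [ 6.75417364e-01  7.37434483e-01 -1.19498768e-03  5.82671709e-04] [-6.15204871 -3.87342004 14.54599603] [-0.90547733  1.46423539 -0.03777219] 61.667770743370056 [ 0.15142978  0.39700446 -0.29262684  0.88229587 -0.0024065   1.6344938 ]
```

View pics/turned.png

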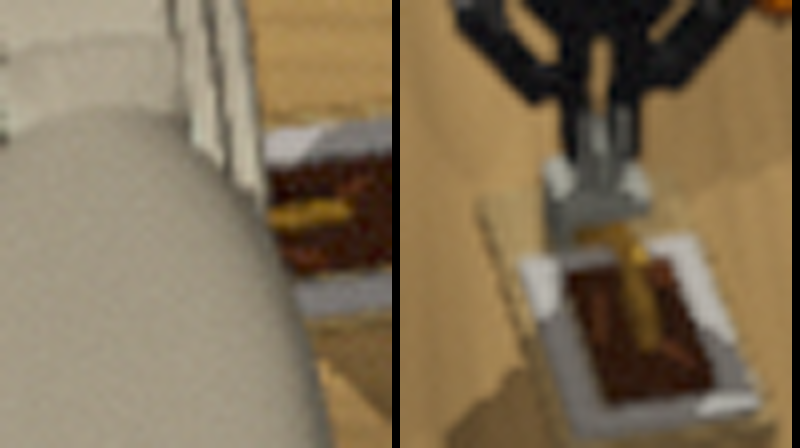

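The side view shows the brass tongue swung over the front's edge. The tool has turned 1.635 rad and the collar is still pressed home at 14 N. I'll add a small extra turn and hand in.

Request:
step_arm:
  targets: "-1 0 0 0 0 0 -.04;-1 0 0 0 0 0 -.04;-1 0 0 0 0 0 -.04;-1 0 0 0 0 0 -.04;-1 0 0 0 0 0 -.04"

```text
clock: 15.88
eef_pos: [0.4917, 0.0743, 0.0479]
tool_rot: [0.687, 0.727, -0.001, 0.001]
ft_force: [-5.8, -3.7, 14.8]
grip_width: 0.0065
grasp_force: 61.7
```

```bash
python3 -c "
from workcell import bot
s=bot.get_obs();print(s['tool_rot'],s['ft_force'],s['grasp_force']);print(bot.job_done())"
```

```text
[ 6.86849509e-01  7.26798402e-01 -1.22209182e-03  5.85324852e-04] [-5.75318976 -3.69777583 14.79960126] 61.68848276138306
the job is handed in; nothing more can be done
None
```

I handed the job in at about 15.9 s, with no verdict returned: the front is seated in the pocket, the key is home in the lock, turned about 1.67 rad and still gripped at 62 N, and the tongue is over the front.

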